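# Run the blue paint bottle on the touch mixer

### The job

The blue paint has settled and needs a run on the touch mixer: switch it on by pushing its toggle over to the cradle's side, then stand the blue-capped bottle upright in the sprung ring cradle and press it down against the spring, as far as it goes. Keep it held down for three seconds so that the mixer runs, and finish while you are still holding it down; do not let go. Leave the yellow-capped bottle and the paint cup standing where they are.

Things in the scene. Friction and masses are not known exactly. Their poses are not given: they have to be found in the camera images.
- mixer: Low grey bench mixer, 122 (x) x 182 (y) x 52 mm high, fixed to the bench. Origin under its centre on the bench; x points to its back (away from the robot at yaw 0), y to its left, z up. The sprung ring cradle stands on its left half, a black control panel with a red-tipped toggle on its right half (and a small fixed grey knob, 9 mm high, in front of the toggle).
- cradle_seat (a point): Centre of the cradle's inner floor, where the bottle's underside rests; moves with the cradle, 83 mm above the bench when it is up. The cradle is a black rubber cup, open at the top: inner diameter 54 mm at the floor, flaring to about 63 mm at the rim, rim 16 mm above the floor and 70 mm across outside.
- cradle (a joint): How far the sprung cradle is pressed down, m: 0 up, 0.010 at the stop. The spring pushes back with about 4 N at the start and 13 N at the stop, and lifts the cradle again as soon as it is not pressed; the bottle's own weight does not press it down.
- mode_toggle (a joint): Angle of the toggle, rad: 0 leaning to the mixer's right, away from the cradle (off, white dot), 0.8 leaning to its left, towards the cradle (on, green dot). It stays where it is left; about 1 N at its tip moves it.
- toggle_tip (a point): Centre of the toggle's round red tip (12 mm across). The steel toggle below it is 7 mm thick; tip to pivot 37 mm.
- toggle_pivot (a point): Pivot of the toggle, 56 mm above the bench, fixed to the mixer; the toggle swings about the mixer's x axis, 0.4 rad to either side of upright. The steel bush round the pivot reaches 3 mm above it.
- blue_bottle: Closed round white bottle with a blue screw cap and a blue band, 50 mm diameter, 84 mm tall, about 150 g. Straight sided up to 56 mm, cap 35 mm wide from 66 to 84 mm. Origin at the centre of its underside, z up.
- yellow_bottle: The same bottle with a yellow cap and band: not to be moved. Origin at the centre of its underside.
- paint_cup: Small clear mixing cup with blue paint left in it, 57 mm across, 48 mm high, standing beside the mixer: not to be moved. Origin at the centre of its underside.
Things that resemble listed ones, but are neither listed nor needed, are in the scene too. What is shaped like the blue_bottle but green or turquoise is not meant.

How it is judged (in metres and radians):
On the way, in this order (a step that is already met when the one before it is completed fails the run):
1. the toggle is pushed over to the cradle's side (on) (value of joint mode_toggle above 0.6 rad), for 0.1 s.
2. the blue bottle sits upright on the cradle's floor and is held pressed down at least 7 of 10 mm for 2.5 s (value of joint cradle above 0.007 m and horizontal distance between blue_bottle and cradle_seat below 0.006 m and z of blue_bottle in the frame of cradle_seat below 0.004 m and angle between blue_bottle's own z axis and vertical below 0.12 rad), for 2.5 s.
At the end, for the whole second after the job is handed in: Toggle on (over 0.6 rad); the robot still holds the blue bottle (over 3 N), upright within 0.12 rad, still, within 6 mm of the cradle's axis and 4 mm of its floor, the cradle down at least 7 of 10 mm; yellow bottle and paint cup upright, within 20 mm of their starts (all of step 2 and value of joint mode_toggle above 0.6 rad and linear speed of blue_bottle below 0.02 m/s and contact force between any of the fingers, the arm and blue_bottle above 3 N and angle between each of yellow_bottle, paint_cup's own z axis and vertical below 0.1 rad and distance of each of yellow_bottle, paint_cup from where it was at the start of the episode below 0.02 m); the arm keeps its last pose, push and grip.
It fails at once if the yellow bottle is knocked over or pushed away (angle between yellow_bottle's own z axis and vertical above 0.4 rad or distance of yellow_bottle from where it was at the start of the episode above 0.04 m).
It fails at once if the paint cup is knocked over or pushed away (angle between paint_cup's own z axis and vertical above 0.4 rad or distance of paint_cup from where it was at the start of the episode above 0.04 m).
It also fails if it takes over 61 s, if anything falls off the work surface, if the arm or the gripper's body presses on something with over 40 N, if the wrist force passes 120 N, or if a joint passes its speed limit or range.

### The arm

A 6-joint arm with a two-finger parallel gripper is mounted at the origin on the work surface; the furniture and walls round the work are solid. World frame = base frame: x ahead of the robot, y to its left, z up, the work surface at z = 0. Lengths are in mm, angles in rad, forces in N, time in s.
With the tool pointing down it reaches from about 375 to 975 mm from the base axis. Payload 3.8 kg.
Tool frame: the origin (TCP) lies on the centre line of the jaws, within the pads' length; the fingertips stand 8 mm ahead of it and the grasp point (between the pads) lies 11 mm behind it (r.finger_overhang is the distance from the TCP to the fingertips, in mm); z points along the fingers, y is the direction in which the jaws open and shut (so a half turn about z gives the same grasp; the last joint's range is limited). The gripper opens to 88 mm and grips with 3 to 60 N. Pads are 18 mm wide; open, the fingers measure 123 mm over their backs; the gripper's body (75 mm by 187 mm) begins 45 mm behind the grasp point.
Start: joints at [-1.278, 0.264, 1.604, -0, 1.274, -0.037], TCP at [218.596, -638.619, 246.706] pointing down, gripper open.
Joint ranges: [-2.63, 2.63], [-0.94, 2.18], [0.31, 2.57], [-1.31, 4.45], [0, 2.66], [-2.55, 2.55]. Speed limits (rad/s): [2.57, 2.57, 3.14, 3.14, 3.14, 3.14].

### API

Orientations are given as a 3x3 rotation matrix whose columns are the frame's x, y, z axes.
In Python, from plant import r, cams, job gives the robot as it stands.
- The arm moves only by the tool play_rows, never from a script. Its argument "moves" is a list of rows, each an object with "claw": the gripper's target within -1 to 1 (fully open at 1, half-way at 0, shut at -1); "travel": the shift along the world's x, y, z normalised to -1 to 1, where 1 is 0.02 m, a list of three; "twist": the turn, a rotation vector about the world's x, y, z normalised to -1 to 1, where 1 is 0.1 rad, a list of three. A call has 1 to 5 rows; each row shifts and turns the commanded pose from where the row before left it; what a row does not reach is not made up. A row lasts 1/10 s, in which the tool goes at most 50 mm and 8.59 degrees, less where a joint would pass 70% of its speed; a pose out of reach is approached as far as the arm can. A call with a number of a shift or a turn outside -1 to 1 is refused whole. A call with a gripper value outside its range is refused whole. The fingers move at their own pace and stop on an object; "squeeze" is the grip in N (left out, the last holds). Time passes only in rows, so rows that do not move let the fingers close. It gives the time, the measured TCP pose, the force and the opening at its end, in the units of the state.
- r.read_state(): the state, without advancing time (a new reading comes with each control period).
- cams.grab_frame(name): name is "side" or "top" or "wrist"; returns a dict with "img" (480x640x3 uint8, red, green, blue), "K" (3x3 intrinsics, pixels), "view" (4x4, takes a point from world to camera coordinates); the wrist camera has in their place "hand_eye" (4x4, takes a point from camera to tool coordinates, whose origin is the TCP and whose axes are the flange's). Camera axes: x right, y up, looking along -z (the intrinsics and any distortion apply to the point x, -y, -z); pixel columns grow to the right and rows downward; lengths in mm; the calibration is good to about 2 mm. The wrist camera is an equidistant fisheye: a pixel r from the principal point sees the ray r / f radians off the axis. A picture is of the moment at which its call begins: read the wrist's pose just before it. There is no depth.
- job.sign_off(): hands the job in, once; it reports no verdict.
The state is a dict: "clock": time; "qpos": joint angles; "dq": joint speeds; "effort": joint torques, N m; "tool_pos": TCP position; "eef_rot": TCP orientation; "force": force on the tool from outside, world axes, zero at the start; "ft_torque": the same for the moment, N m; "opening": finger opening in mm.
Only numpy, scipy, OpenCV 4.12 (cv2) and the standard library are available. Lean on these libraries where they do the work, as an engineer would, in place of code of your own. Each camera call takes 0.05 s, during which the arm holds its last target.

## Working session

There is one attempt and no reset: what is moved stays moved. The work goes in short steps, Python scripts to look and compute and a tool call to move; the robot and the scene stay as the last step left them, time stands still between calls to the robot, and variables do not carry over. Pictures are saved under pics/ and viewed, and the job is handed in when it is done.

Besides the shell and the picture viewer there is one more tool, called after ">>>" as name([rows], argument=value, ...), one row to a line, values as JSON. play_rows: Moves the arm, as the interface text tells. Scaled input: -1 to 1 covers 0.02 m each way for a shift and 0.1 rad each way for a turn. Its arguments: {"type":"object","properties":{"moves":{"type":"array"},"squeeze":{"type":"number"}},"required":["moves"]}

```bash
ls; mkdir -p pics; python3 - <<'E'
from plant import r,cams,job
import cv2
s=r.read_state();print(s)
for n in ["side","top","wrist"]:
    f=cams.grab_frame(n);cv2.imwrite(f"pics/{n}0.png",f["img"][:,:,::-1]);print(n,f["K"],f.get("view"),f.get("hand_eye"),[k for k in f])
E
```

```text
pics
{'clock': 0.0, 'qpos': array([-1.27790037e+00,  2.64746394e-01,  1.60535262e+00, -2.46108463e-05,
        1.27371070e+00, -3.68945627e-02]), 'dq': array([-0.00105388,  0.00019721,  0.00133229,  0.00068334,  0.00085005,
        0.00205124]), 'effort': array([ 1.87074038e-03, -5.02104807e+01, -3.56875527e+01,  7.29569304e-02,
        2.95143609e-02, -1.93932970e-04]), 'tool_pos': array([ 218.39035858, -637.96567985,  245.404096  ]), 'eef_rot': array([[ 9.46107880e-01,  3.23850952e-01, -6.62653342e-04],
       [ 3.23851625e-01, -9.46105516e-01,  2.11584423e-03],
       [ 5.82781864e-05, -2.21641826e-03, -9.99997542e-01]]), 'force': array([ 0.55467679, -0.1652643 ,  0.59026405]), 'ft_torque': array([ 0.01680121, -0.02592551,  0.01994984]), 'opening': 87.88319990488115}
side [[533.9772353    0.         323.57833418]
 [  0.         533.9772353  245.22362547]
 [  0.           0.           1.        ]] [[-9.95396070e-01 -9.57414232e-02 -4.49927751e-03  4.48899847e+02]
 [ 5.59112231e-02 -6.18139888e-01  7.84077174e-01 -8.85622310e+01]
 [-7.78498474e-02  7.80215777e-01  6.20647035e-01 -1.
[... 265 characters left out ...]
953e-01  1.89611415e-02 -2.31691393e+01]
 [ 9.87600729e-01  2.27164280e-02  1.55334364e-01 -4.58468100e+02]
 [-1.55706060e-01  1.56177042e-02  9.87679964e-01 -1.36357914e+03]
 [ 0.00000000e+00  0.00000000e+00  0.00000000e+00  1.00000000e+00]] None ['img', 'K', 'view']
wrist [[371.64829954   0.         322.78862024]
 [  0.         371.64829954 244.72793319]
 [  0.           0.           1.        ]] None [[ 7.59654634e-04  9.47339774e-01  3.20229256e-01  8.42346170e+01]
 [ 9.99999472e-01 -4.97961934e-04 -8.99090515e-04  5.58318954e-01]
 [-6.92282225e-04  3.20229770e-01 -9.47339652e-01 -1.38379867e+02]
 [ 0.00000000e+00  0.00000000e+00  0.00000000e+00  1.00000000e+00]] ['img', 'K', 'hand_eye']
```

View pics/side0.png

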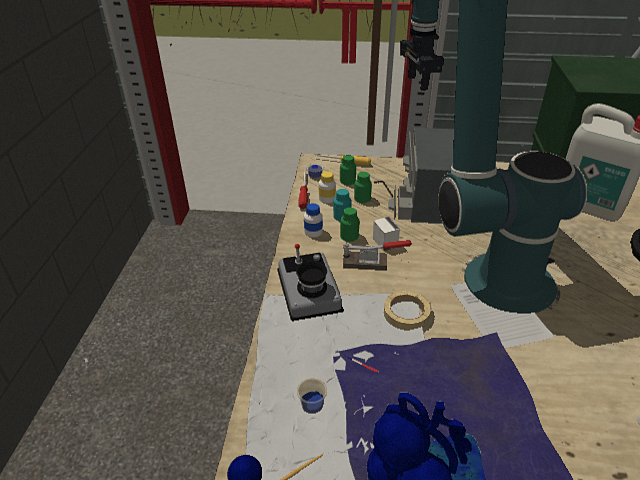

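View pics/top0.png

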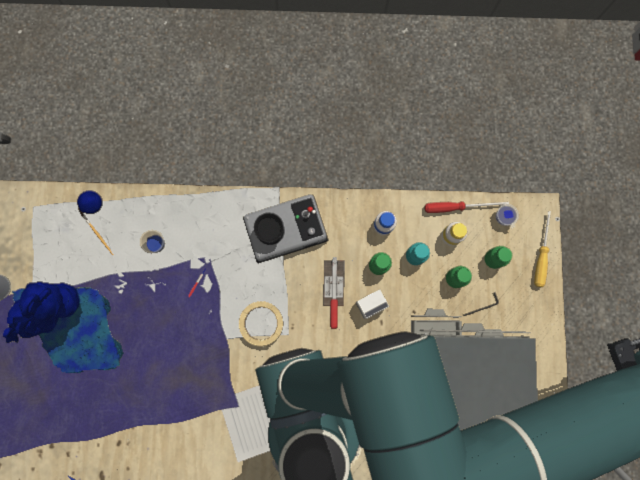

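View pics/wrist0.png

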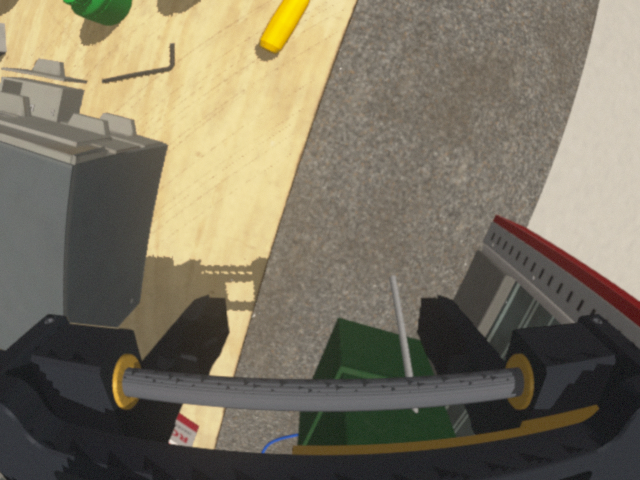

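```bash
cat > h.py <<'E'
import numpy as np,cv2
from plant import r,cams,job
def proj(f,P):
    P=np.atleast_2d(P);V=f["view"];c=P@V[:3,:3].T+V[:3,3];K=f["K"]
    return np.c_[K[0,0]*c[:,0]/-c[:,2]+K[0,2],K[1,1]*-c[:,1]/-c[:,2]+K[1,2]]
def ray(f,uv):
    K=f["K"];V=f["view"];d=np.array([(uv[0]-K[0,2])/K[0,0],-(uv[1]-K[1,2])/K[1,1],-1]);R=V[:3,:3]
    return -R.T@V[:3,3],R.T@d
def atz(f,uv,z):
    o,d=ray(f,uv);return o+d*(z-o[2])/d[2]
def tri(f1,u1,f2,u2):
    o,d=ray(f1,u1);p,e=ray(f2,u2)
    A=np.c_[d,-e];t=np.linalg.lstsq(A,p-o,rcond=None)[0];a=o+d*t[0];b=p+e*t[1];return (a+b)/2,np.linalg.norm(a-b)
def crop(img,x,y,w,h,s,name):
    c=cv2.resize(img[y:y+h,x:x+w],None,fx=s,fy=s,interpolation=cv2.INTER_CUBIC);cv2.imwrite("pics/"+name,c[:,:,::-1])
def wproj(f,s,P):  # world->wrist px
    H=f["hand_eye"];R=s["eef_rot"];t=(np.atleast_2d(P)-s["tool_pos"])@R
    c=(t-H[:3,3])@H[:3,:3];q=np.c_[c[:,0],-c[:,1],-c[:,2]];n=np.linalg.norm(q[:,:2],axis=1);th=np.arctan2(n,q[:,2])
    K=f["K"];return np.c_[K[0,2]+K[0,0]*th*q[:,0]/n,K[1,2]+K[1,1]*th*q[:,1]/n]
def wray(f,s,uv):
    K=f["K"];H=f["hand_eye"];a=np.array([(uv[0]-K[0,2])/K[0,0],(uv[1]-K[1,2])/K[1,1]]);th=np.linalg.norm(a)
    q=np.r_[np.sin(th)*a/th,np.cos(th)];c=np.array([q[0],-q[1],-q[2]]);R=s["eef_rot"]
    return R@H[:3,3]+s["tool_pos"],R@(H[:3,:3]@c)
def watz(f,s,uv,z):
    o,d=wray(f,s,uv);return o+d*(z-o[2])/d[2]
E
python3 - <<'E'
from h import *
t=cv2.imread("pics/top0.png")[:,:,::-1];s=cv2.imread("pics/side0.png")[:,:,::-1]
crop(t,235,180,110,90,7,"tm.png");crop(t,350,190,180,110,4,"tb.png");crop(s,270,230,90,100,6,"sm.png");crop(s,290,145,110,110,5,"sb.png")
E
```

```text
(no output)
```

View pics/tm.png

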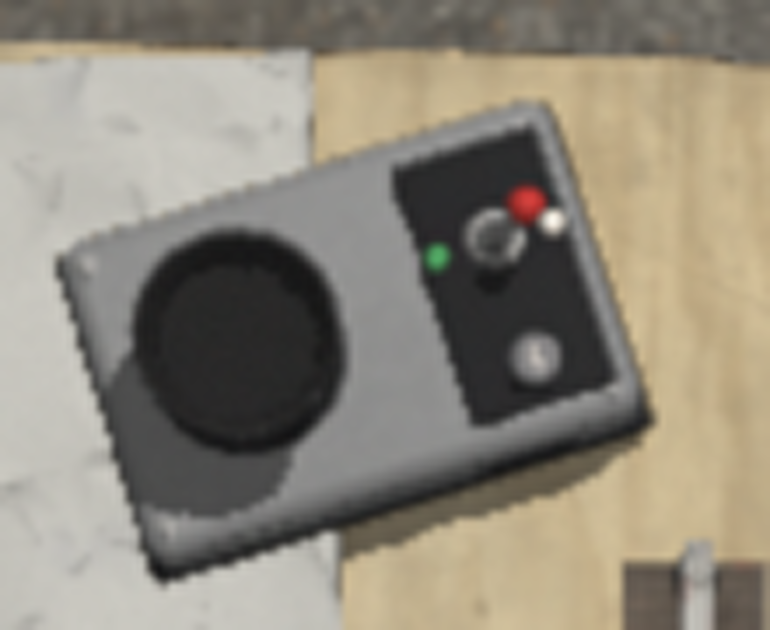

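View pics/tb.png

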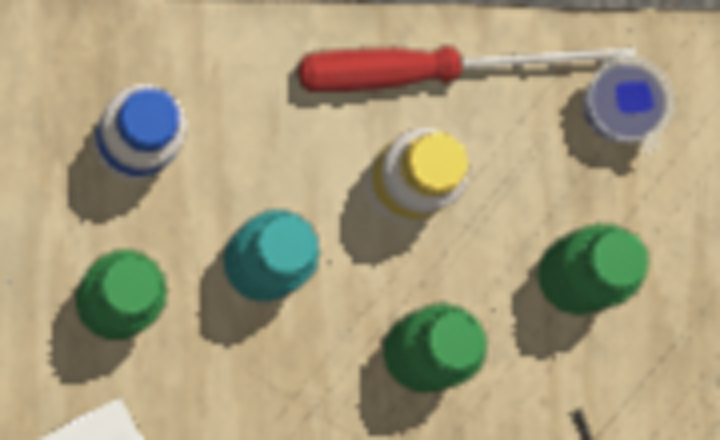

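View pics/sm.png

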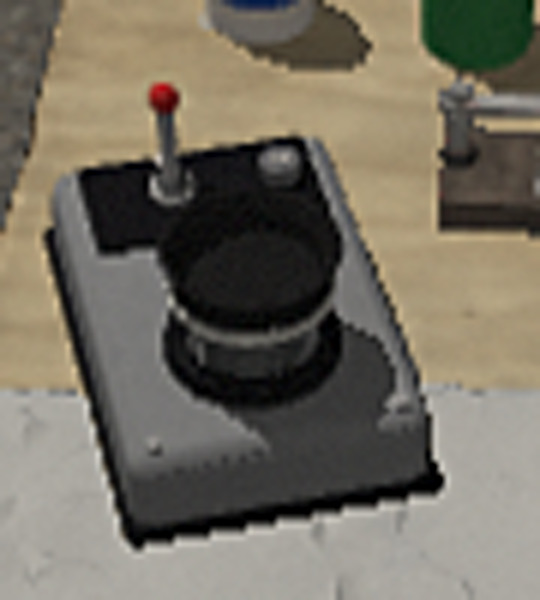

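View pics/sb.png

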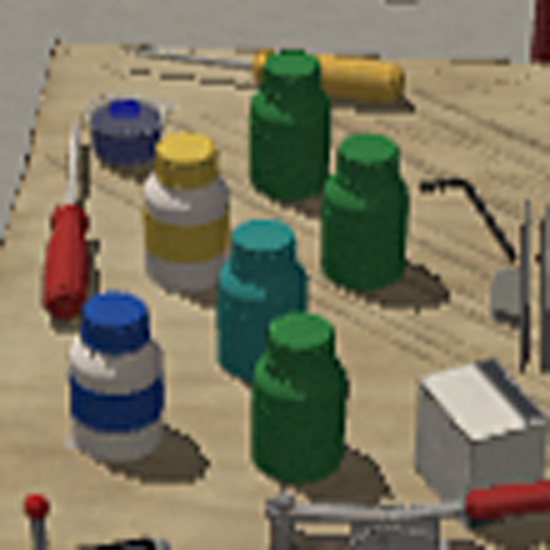

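```bash
python3 - <<'E'
from h import *
np.set_printoptions(precision=1,suppress=True)
t=cams.grab_frame("top");s=cams.grab_frame("side")
T=lambda x,y:((x+.5)/7-.5+235,(y+.5)/7-.5+180)
B=lambda x,y:((x+.5)/4-.5+350,(y+.5)/4-.5+190)
S=lambda x,y:((x+.5)/6-.5+270,(y+.5)/6-.5+230)
C=lambda x,y:((x+.5)/5-.5+290,(y+.5)/5-.5+145)
print("cap",atz(t,B(150,119),84),atz(s,C(115,310),84),tri(t,B(150,119),s,C(115,310)))
print("ycap",atz(t,B(439,162),84),atz(s,C(187,150),84))
print("tip",tri(t,T(527,204),s,S(163,99)))
print("rim",atz(t,T(240,341),99),atz(s,S(252,250),99))
print("bush",atz(t,T(495,238),58),atz(s,S(172,187),58))
print("dots on/off",atz(t,T(438,257),53),atz(t,T(553,222),53)); print("knob",atz(t,T(535,357),61))
c=[atz(t,T(*p),50) for p in [(62,258),(543,105),(650,405),(158,560)]];print("corners",c)
print("green",atz(t,B(135,290),84),"turq",atz(t,B(289,248),84))
print("cupR",atz(t,B(627,100),48),"cupL",atz(t,(152,242),48))
print("clamp etc",atz(t,(335,263),20),atz(t,(337,325),20))
E
```

```text
cap [ 493.1 -159.8   84. ] [ 494.5 -155.9   84. ] (array([ 494.4, -160.2,   81. ]), np.float64(1.3895285464189349))
ycap [ 471.7 -327.5   84. ] [ 471.6 -321.    84. ]
tip (array([512.6,  19.7,  89.4]), np.float64(0.5170309171491108))
rim [463.3 111.9  99. ] [465.8 117.2  99. ]
bush [507.4  30.5  58. ] [507.7  35.9  58. ]
dots on/off [501.4  49.7  53. ] [514.3  11.1  53. ]
knob [466.5  16.1  61. ]
corners [array([498.6, 176.8,  50. ]), array([555.5,  15.4,  50. ]), array([452.9, -23. ,  50. ]), array([396.6, 140.5,  50. ])]
green [ 393.3 -151.5   84. ] turq [ 419.5 -240.1   84. ]
cupR [ 518.2 -450.2   48. ] cupL [432.9 388.6  48. ]
clamp etc [395.9 -43.   20. ] [249.2 -50.2  20. ]
```

Candidates in the top image: blue-capped white bottle (386,221), turquoise (418,253), greens (380,263), (459,276) and (498,257), yellow (456,232). By its white body with blue cap and band, (386,221) is the blue bottle, and the crop confirms it. The white cap/rim heights agree. The mixer is at yaw ≈0.33, the same as the tool now. I'll move +x first to clear the cabinet.

>>> play_rows([
  {"claw":-1,"travel":[1,0.5,0],"twist":[0,0,0]},
  {"claw":-1,"travel":[1,0.5,0],"twist":[0,0,0]},
  {"claw":-1,"travel":[1,0.5,0],"twist":[0,0,0]},
  {"claw":-1,"travel":[1,0.5,0],"twist":[0,0,0]},
  {"claw":-1,"travel":[1,0.5,0],"twist":[0,0,0]},
])

```text
clock: 0.75
tool_pos: [319.3, -588.1, 246.5]
eef_rot: [[0.946, 0.324, -0.0], [0.324, -0.946, 0.0], [-0.0, -0.0, -1.0]]
force: [0.3, 0.3, -0.1]
opening: 50.2
```

>>> play_rows([
  {"claw":-1,"travel":[1,1,0],"twist":[0,0,0]},
  {"claw":-1,"travel":[1,1,0],"twist":[0,0,0]},
  {"claw":-1,"travel":[1,1,0],"twist":[0,0,0]},
  {"claw":-1,"travel":[1,1,0],"twist":[0,0,0]},
  {"claw":-1,"travel":[1,1,0],"twist":[0,0,0]},
])

```text
clock: 1.25
tool_pos: [419.3, -487.7, 246.6]
eef_rot: [[0.946, 0.324, -0.0], [0.324, -0.946, 0.0], [-0.0, -0.0, -1.0]]
force: [-0.3, -0.2, -0.6]
opening: 10.5
```

>>> play_rows([
  {"claw":-1,"travel":[0.7,1,0],"twist":[0,0,0]},
  {"claw":-1,"travel":[0.7,1,0],"twist":[0,0,0]},
  {"claw":-1,"travel":[0.7,1,0],"twist":[0,0,0]},
  {"claw":-1,"travel":[0.7,1,0],"twist":[0,0,0]},
  {"claw":-1,"travel":[0.7,1,0],"twist":[0,0,0]},
])

```text
clock: 1.75
tool_pos: [489.0, -387.7, 246.6]
eef_rot: [[0.946, 0.324, -0.0], [0.324, -0.946, 0.0], [-0.0, -0.0, -1.0]]
force: [0.4, 0.0, -0.5]
opening: 0.4
```

>>> play_rows([
  {"claw":-1,"travel":[0,1,0],"twist":[0,0,0]},
  {"claw":-1,"travel":[0,1,0],"twist":[0,0,0]},
  {"claw":-1,"travel":[0,1,0],"twist":[0,0,0]},
  {"claw":-1,"travel":[0,1,0],"twist":[0,0,0]},
  {"claw":-1,"travel":[0,1,0],"twist":[0,0,0]},
])

```text
clock: 2.25
tool_pos: [488.1, -287.2, 246.8]
eef_rot: [[0.946, 0.323, 0.0], [0.323, -0.946, -0.0], [-0.0, 0.0, -1.0]]
force: [0.4, 0.3, 0.8]
opening: 0.3
```

>>> play_rows([
  {"claw":-1,"travel":[0,1,0],"twist":[0,0,0]},
  {"claw":-1,"travel":[0,1,0],"twist":[0,0,0]},
  {"claw":-1,"travel":[0,1,0],"twist":[0,0,0]},
  {"claw":-1,"travel":[0,1,0],"twist":[0,0,0]},
  {"claw":-1,"travel":[0,1,0],"twist":[0,0,0]},
])

```text
clock: 2.75
tool_pos: [488.2, -187.1, 246.8]
eef_rot: [[0.946, 0.324, 0.0], [0.324, -0.946, -0.0], [0.0, 0.0, -1.0]]
force: [0.4, 0.4, -0.4]
opening: 0.8
```

```bash
python3 - <<'E'
from h import *
np.set_printoptions(precision=1,suppress=True)
s=r.read_state();f=cams.grab_frame("wrist");cv2.imwrite("pics/w1.png",f["img"][:,:,::-1])
print(wproj(f,s,[[494,-158,84],[494,-158,0],[512,20,89.4],[464,113,99]]), s["tool_pos"])
E
```

```text
[[290.9 207.7]
 [297.5 189.9]
 [107.6 131. ]
 [ 23.3 160.5]] [ 488.2 -187.1  246.8]
```

View pics/w1.png

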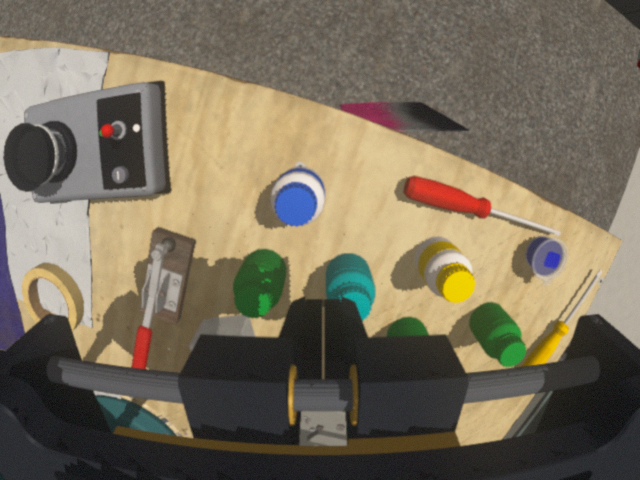

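```bash
python3 - <<'E'
from h import *
np.set_printoptions(precision=1,suppress=True)
s=r.read_state();f=cams.grab_frame("wrist");
print(watz(f,s,(296,205),84),watz(f,s,(107,131),89.4))
im=f["img"].copy()
# residual with a few marks
for P in ([491,-160,84],[512.6,19.7,89.4],[464,113,99]):
    p=wproj(f,s,P)[0];cv2.circle(im,(int(p[0]),int(p[1])),2,(255,255,0),-1)
crop(im,250,140,100,100,6,"w1b.png");crop(im,0,70,180,140,4,"w1m.png")
E
```

```text
[ 497.3 -158.4   84. ] [511.4  23.8  89.4]
```

View pics/w1b.png

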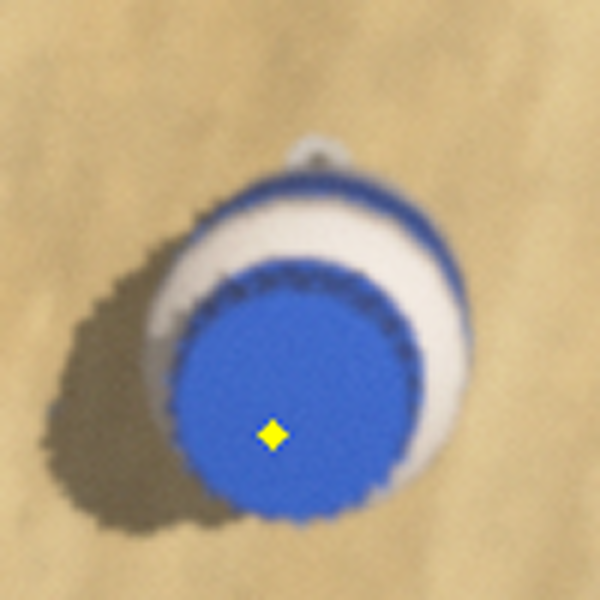

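View pics/w1m.png

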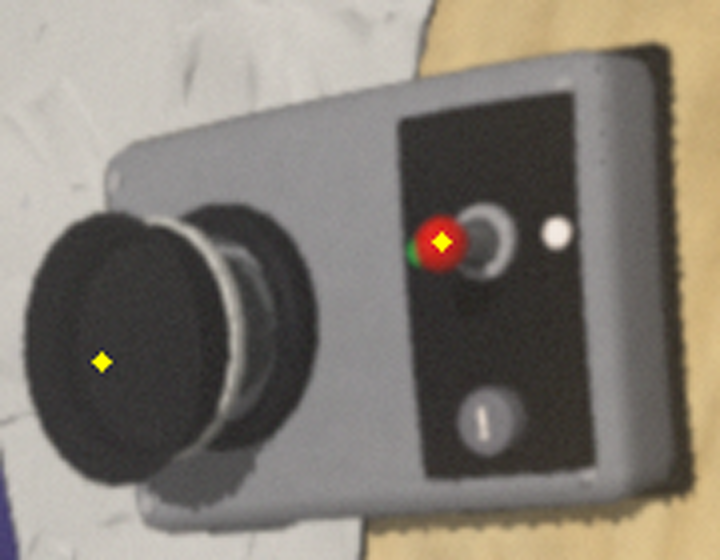

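>>> play_rows([
  {"claw":-1,"travel":[0.22,0.92,-0.7],"twist":[0,0,0]},
  {"claw":-1,"travel":[0.22,0.92,-0.7],"twist":[0,0,0]},
  {"claw":-1,"travel":[0.22,0.92,-0.7],"twist":[0,0,0]},
  {"claw":-1,"travel":[0.22,0.92,-0.7],"twist":[0,0,0]},
  {"claw":-1,"travel":[0.22,0.92,-0.7],"twist":[0,0,0]},
])

```text
clock: 3.35
tool_pos: [510.6, -96.3, 176.3]
eef_rot: [[0.946, 0.323, 0.001], [0.323, -0.946, -0.001], [0.0, 0.001, -1.0]]
force: [0.3, -0.2, 0.7]
opening: 0.1
```

>>> play_rows([
  {"claw":-1,"travel":[0.22,0.92,-0.9],"twist":[0,0,0]},
  {"claw":-1,"travel":[0.22,0.92,-0.9],"twist":[0,0,0]},
  {"claw":-1,"travel":[0.22,0.92,-0.9],"twist":[0,0,0]},
  {"claw":-1,"travel":[0.22,0.92,-0.9],"twist":[0,0,0]},
  {"claw":-1,"travel":[0,0,0],"twist":[0,0,0]},
])

```text
clock: 3.85
tool_pos: [526.3, -21.6, 102.1]
eef_rot: [[0.945, 0.326, -0.005], [0.326, -0.945, 0.001], [-0.004, -0.002, -1.0]]
force: [-0.2, -0.8, 0.6]
opening: 0.4
```

```bash
python3 - <<'E'
from h import *
np.set_printoptions(precision=1,suppress=True)
s=r.read_state();f=cams.grab_frame("wrist");cv2.imwrite("pics/w2.png",f["img"][:,:,::-1])
print(s["tool_pos"],wproj(f,s,[[512.6,20.7,89.4],[464,113,99]]))
E
```

```text
[526.3 -21.6 102.1] [[227.2 309.4]
 [ 56.4 332. ]]
```

View pics/w2.png

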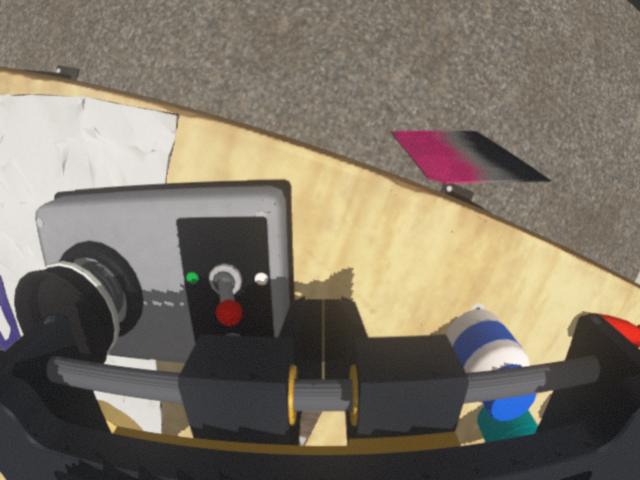

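>>> play_rows([
  {"claw":-1,"travel":[0,0,-0.8],"twist":[0,0,0]},
  {"claw":-1,"travel":[-0.2,0.6,0],"twist":[0,0,0]},
  {"claw":-1,"travel":[-0.2,0.6,0],"twist":[0,0,0]},
  {"claw":-1,"travel":[-0.15,0.45,0],"twist":[0,0,0]},
  {"claw":-1,"travel":[-0.1,0.3,0],"twist":[0,0,0]},
])

```text
clock: 4.4
tool_pos: [515.6, 16.8, 89.9]
eef_rot: [[0.946, 0.325, 0.002], [0.325, -0.946, -0.0], [0.002, 0.001, -1.0]]
force: [0.9, -0.6, -0.1]
opening: 0.6
```

>>> play_rows([
  {"claw":-1,"travel":[-0.05,0.15,0],"twist":[0,0,0]},
  {"claw":-1,"travel":[-0.03,0.1,0],"twist":[0,0,0]},
  {"claw":-1,"travel":[0,0,0],"twist":[0,0,0]},
])

```text
clock: 4.7
tool_pos: [513.6, 21.3, 88.8]
eef_rot: [[0.946, 0.324, 0.0], [0.324, -0.946, 0.0], [0.0, -0.0, -1.0]]
force: [-0.8, 0.4, 0.1]
opening: 0.6
```

```bash
python3 - <<'E'
from h import *
np.set_printoptions(precision=1,suppress=True)
s=r.read_state();f=cams.grab_frame("wrist");cv2.imwrite("pics/w3.png",f["img"][:,:,::-1])
print(s["tool_pos"],wproj(f,s,[[503,47,90]]))
f=cams.grab_frame("side");crop(f["img"],260,220,100,100,6,"s3.png")
E
```

```text
[513.6  21.3  88.8] [[257.5 330.6]]
```

View pics/w3.png

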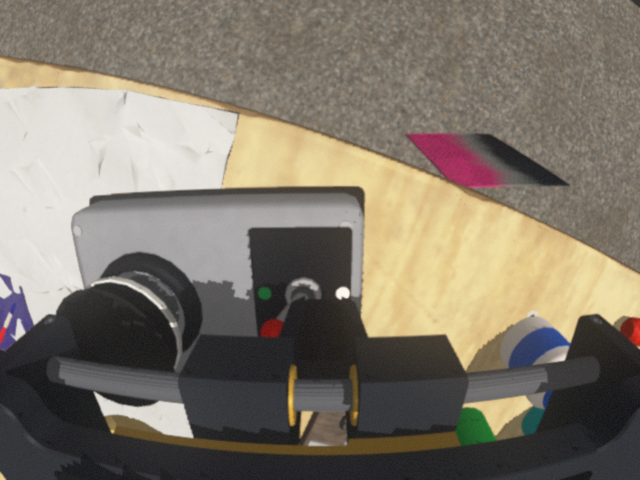

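View pics/s3.png

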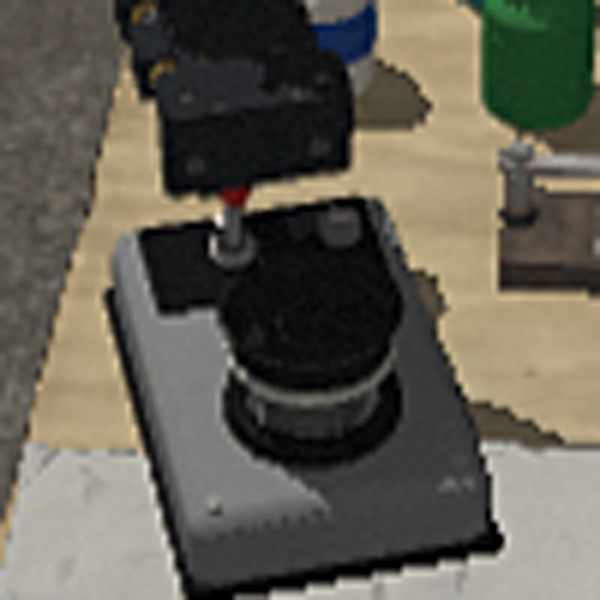

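>>> play_rows([
  {"claw":-1,"travel":[-0.04,0.12,0],"twist":[0,0,0]},
  {"claw":-1,"travel":[-0.04,0.12,0],"twist":[0,0,0]},
  {"claw":-1,"travel":[0,0,0],"twist":[0,0,0]},
])

```text
clock: 5.1
tool_pos: [511.9, 25.5, 88.5]
eef_rot: [[0.946, 0.324, -0.0], [0.324, -0.946, -0.001], [-0.0, 0.001, -1.0]]
force: [0.6, -1.5, -1.7]
opening: 0.5
```

```bash
python3 - <<'E'
from h import *
np.set_printoptions(precision=1,suppress=True)
s=r.read_state();f=cams.grab_frame("wrist");crop(f["img"],200,240,180,120,4,"w4.png")
print(s["tool_pos"],s["force"],wproj(f,s,[[503,47,90],[502,50,90]]))
E
```

```text
[511.9  25.5  88.5] [ 0.6 -1.5 -1.7] [[267.5 330.8]
 [260.3 330.6]]
```

View pics/w4.png

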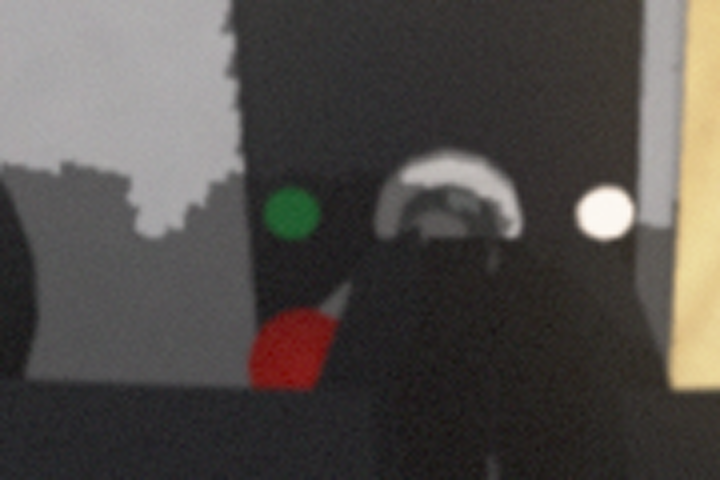

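>>> play_rows([
  {"claw":-1,"travel":[-0.03,0.09,0],"twist":[0,0,0]},
  {"claw":-1,"travel":[-0.03,0.09,0],"twist":[0,0,0]},
  {"claw":-1,"travel":[0,0,0],"twist":[0,0,0]},
])

```text
clock: 5.45
tool_pos: [511.7, 26.4, 88.5]
eef_rot: [[0.945, 0.326, 0.002], [0.326, -0.945, -0.006], [0.0, 0.006, -1.0]]
force: [2.9, -14.5, -4.8]
opening: 0.5
```

```bash
python3 - <<'E'
from h import *
np.set_printoptions(precision=1,suppress=True)
s=r.read_state();f=cams.grab_frame("wrist");crop(f["img"],200,240,180,120,4,"w5.png")
print(s["tool_pos"],s["force"],wproj(f,s,[[503,47,90],[502,50,90]]))
E
```

```text
[511.7  26.4  88.5] [  2.9 -14.5  -4.8] [[269.6 331.1]
 [262.4 330.8]]
```

View pics/w5.png

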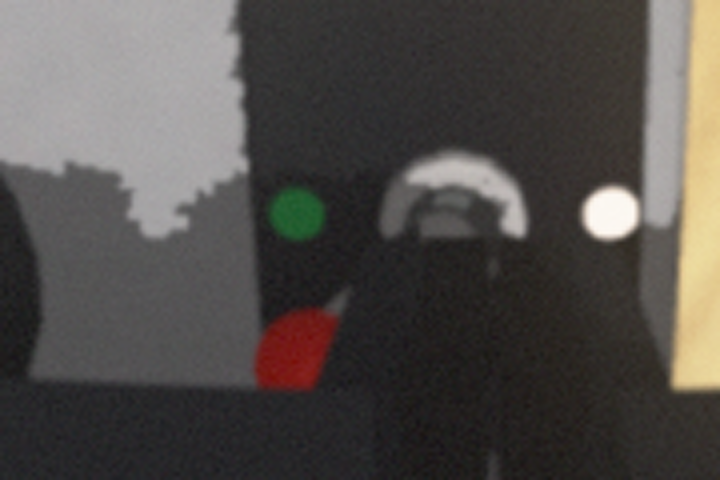

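>>> play_rows([
  {"claw":-1,"travel":[0.3,-0.9,0],"twist":[0,0,0]},
  {"claw":-1,"travel":[0,-1,1],"twist":[0,0,0]},
  {"claw":-1,"travel":[-0.1,-1,1],"twist":[0,0,0]},
  {"claw":1,"travel":[-0.1,-1,1],"twist":[0,0,0]},
  {"claw":1,"travel":[-0.1,-1,1],"twist":[0,0,0]},
])

```text
clock: 6.0
tool_pos: [510.5, -68.9, 169.4]
eef_rot: [[0.946, 0.324, -0.0], [0.324, -0.946, 0.001], [0.0, -0.001, -1.0]]
force: [0.2, 0.4, 0.1]
opening: 14.3
```

>>> play_rows([
  {"claw":1,"travel":[-0.2,-0.9,0.2],"twist":[0,0,0]},
  {"claw":1,"travel":[-0.2,-0.9,0.2],"twist":[0,0,0]},
  {"claw":1,"travel":[-0.2,-0.9,0.2],"twist":[0,0,0]},
  {"claw":1,"travel":[-0.2,-0.9,0.2],"twist":[0,0,0]},
  {"claw":1,"travel":[0,-0.9,0],"twist":[0,0,0]},
])

```text
clock: 6.5
tool_pos: [494.7, -159.0, 185.4]
eef_rot: [[0.946, 0.324, 0.001], [0.324, -0.946, 0.001], [0.001, -0.0, -1.0]]
force: [-0.1, -0.6, -0.2]
opening: 54.4
```

```bash
python3 - <<'E'
from h import *
np.set_printoptions(precision=1,suppress=True)
s=r.read_state();f=cams.grab_frame("wrist");cv2.imwrite("pics/w6.png",f["img"][:,:,::-1])
crop(f["img"],240,170,150,150,5,"w6c.png")
print(s["tool_pos"],s["force"],wproj(f,s,[[496,-157,84]]))
t=cams.grab_frame("top");crop(t["img"],235,180,110,90,7,"t6.png")
E
```

```text
[ 494.7 -159.   185.4] [-0.1 -0.6 -0.2] [[319.6 246.7]]
```

View pics/w6.png

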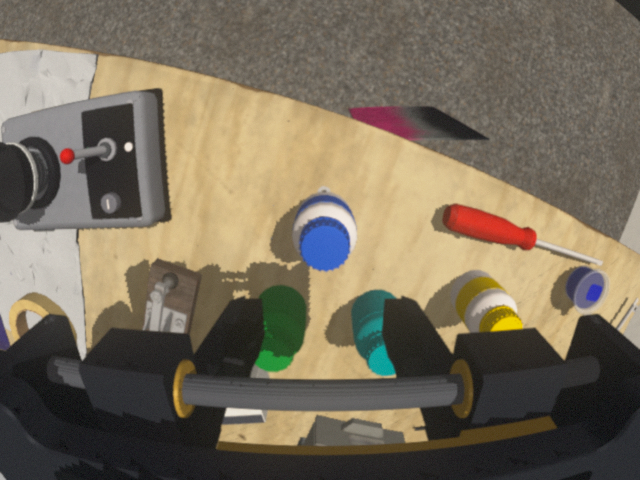

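View pics/w6c.png

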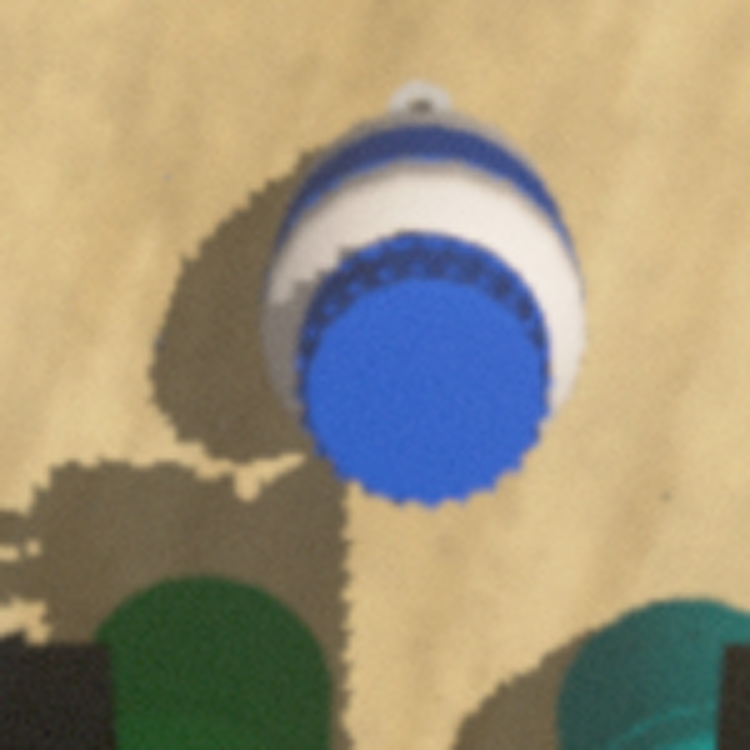

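View pics/t6.png

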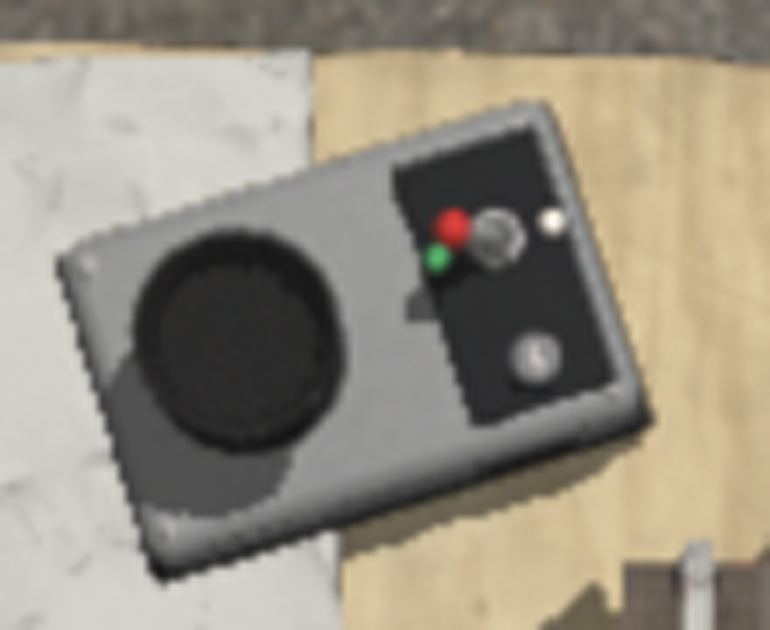

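```bash
python3 - <<'E'
from h import *
np.set_printoptions(precision=1,suppress=True)
s=r.read_state();f=cams.grab_frame("wrist")
print(s["tool_pos"],watz(f,s,(324.7,247.8),84),s["opening"])
E
```

```text
[ 494.9 -159.9  185.1] [ 496.7 -161.5   84. ] 62.56854676062008
```

>>> play_rows([
  {"claw":1,"travel":[0.1,-0.08,-0.5],"twist":[0,0,0]},
  {"claw":1,"travel":[0,0,-0.9],"twist":[0,0,0]},
  {"claw":1,"travel":[0,0,-0.9],"twist":[0,0,0]},
  {"claw":1,"travel":[0,0,-0.9],"twist":[0,0,0]},
  {"claw":1,"travel":[0,0,-0.9],"twist":[0,0,0]},
])

```text
clock: 7.15
tool_pos: [496.5, -158.9, 101.1]
eef_rot: [[0.946, 0.325, -0.001], [0.325, -0.946, 0.001], [-0.001, -0.001, -1.0]]
force: [-0.3, 0.5, 0.2]
opening: 87.9
```

>>> play_rows([
  {"claw":1,"travel":[0,0,-0.9],"twist":[0,0,0]},
  {"claw":1,"travel":[0,0,-0.9],"twist":[0,0,0]},
  {"claw":1,"travel":[0,0,-0.9],"twist":[0,0,0]},
  {"claw":1,"travel":[0,0,-0.75],"twist":[0,0,0]},
  {"claw":1,"travel":[0,0,0],"twist":[0,0,0]},
])

```text
clock: 7.65
tool_pos: [494.3, -158.3, 30.6]
eef_rot: [[0.946, 0.325, -0.006], [0.325, -0.946, 0.003], [-0.005, -0.004, -1.0]]
force: [-0.9, 0.1, 0.3]
opening: 88.1
```

```bash
python3 - <<'E'
from h import *
np.set_printoptions(precision=1,suppress=True)
s=r.read_state();f=cams.grab_frame("wrist");cv2.imwrite("pics/w7.png",f["img"][:,:,::-1]);print(s["tool_pos"],s["opening"],s["force"])
E
```

```text
[ 494.3 -158.3   30.6] 88.13915467749557 [-0.9  0.1  0.3]
```

View pics/w7.png

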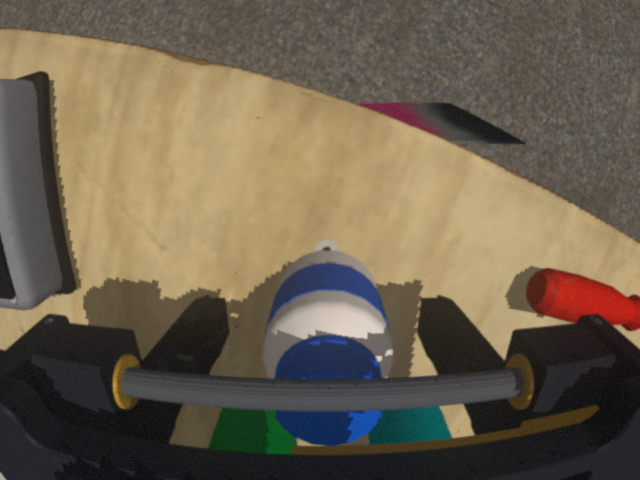

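>>> play_rows([
  {"claw":1,"travel":[0.08,-0.1,0.2],"twist":[0,0,0]},
  {"claw":-1,"travel":[0,0,0],"twist":[0,0,0]},
  {"claw":-1,"travel":[0,0,0],"twist":[0,0,0]},
  {"claw":-1,"travel":[0,0,0],"twist":[0,0,0]},
  {"claw":-1,"travel":[0,0,0],"twist":[0,0,0]},
], squeeze=35)

```text
clock: 8.2
tool_pos: [498.6, -162.3, 38.1]
eef_rot: [[0.946, 0.324, 0.001], [0.324, -0.946, -0.0], [0.001, 0.0, -1.0]]
force: [0.6, -0.5, 0.0]
opening: 58.3
```

>>> play_rows([
  {"claw":-1,"travel":[0,0,0],"twist":[0,0,0]},
  {"claw":-1,"travel":[0,0,0],"twist":[0,0,0]},
  {"claw":-1,"travel":[0,0,0],"twist":[0,0,0]},
])

```text
clock: 8.5
tool_pos: [498.3, -162.0, 37.9]
eef_rot: [[0.946, 0.324, -0.0], [0.324, -0.946, 0.0], [-0.0, -0.001, -1.0]]
force: [-0.6, 2.3, 2.8]
opening: 48.9
```

>>> play_rows([
  {"claw":-1,"travel":[0,0,0.5],"twist":[0,0,0]},
  {"claw":-1,"travel":[0,0,1],"twist":[0,0,0]},
  {"claw":-1,"travel":[0,0,1],"twist":[0,0,0]},
  {"claw":-1,"travel":[0,0,1],"twist":[0,0,0]},
  {"claw":-1,"travel":[0,0,1],"twist":[0,0,0]},
])

```text
clock: 9.0
tool_pos: [498.2, -162.4, 128.7]
eef_rot: [[0.946, 0.324, -0.0], [0.324, -0.946, -0.0], [-0.0, 0.0, -1.0]]
force: [0.7, 0.1, -2.2]
opening: 49.0
```

>>> play_rows([
  {"claw":-1,"travel":[0,0.5,1],"twist":[0,0,0]},
  {"claw":-1,"travel":[0,0.8,1],"twist":[0,0,0]},
  {"claw":-1,"travel":[0,0.8,1],"twist":[0,0,0]},
  {"claw":-1,"travel":[0,0.9,0.3],"twist":[0,0,0]},
  {"claw":-1,"travel":[0,0.5,0],"twist":[0,0,0]},
])

```text
clock: 9.5
tool_pos: [499.3, -91.6, 195.5]
eef_rot: [[0.946, 0.324, 0.003], [0.324, -0.946, -0.001], [0.003, 0.002, -1.0]]
force: [-0.1, -0.8, -1.5]
opening: 49.1
```

```bash
python3 - <<'E'
from h import *
np.set_printoptions(precision=1,suppress=True)
s=r.read_state();f=cams.grab_frame("wrist");cv2.imwrite("pics/w8.png",f["img"][:,:,::-1]);print(s["tool_pos"],s["opening"],s["force"])
R=s["eef_rot"];p=s["tool_pos"];print("top/base centre",wproj(f,s,[p+R@[0,0,-46.],p+R@[0,0,38.],p+R@[0,0,-18.]]))
for off in (-2,0,2):print(off,wproj(f,s,[p+R@[off,0,-46.]]))
t=cams.grab_frame("side");crop(t["img"],240,130,160,160,4,"s8.png")
E
```

```text
[499.3 -91.6 195.5] 49.142101063911696 [-0.1 -0.8 -1.5]
top/base centre [[320.7 398.4]
 [321.4 289.2]
 [321.  350.5]]
-2 [[320.7 402.7]]
0 [[320.7 398.4]]
2 [[320.7 393.9]]
```

View pics/w8.png

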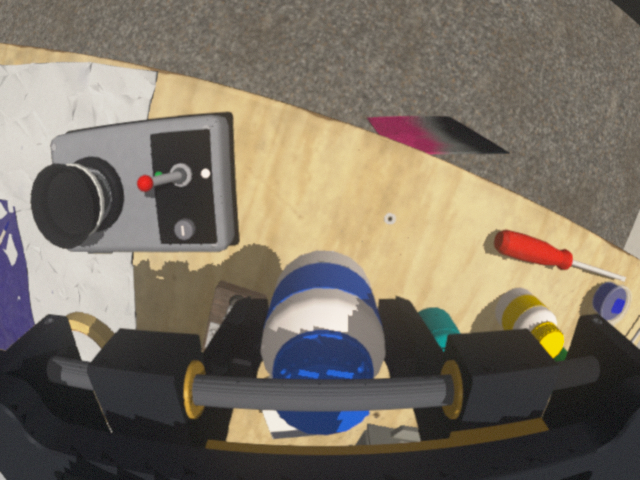

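View pics/s8.png

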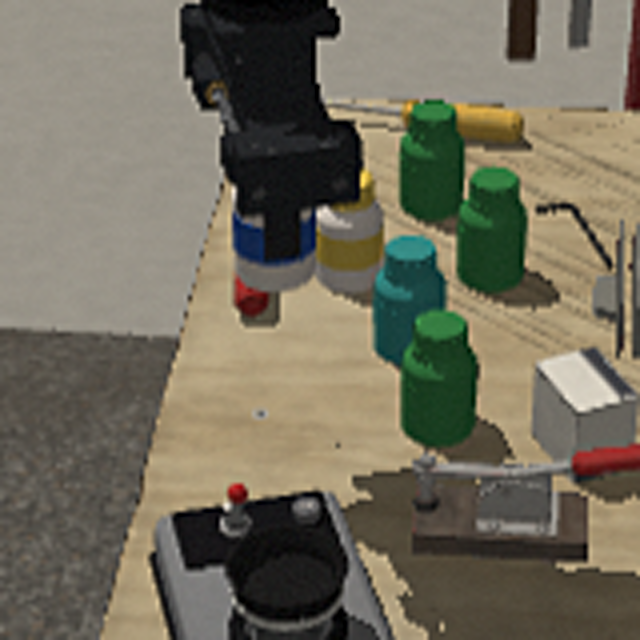

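```bash
cat >> h.py <<'E'
def circ(c,rad,R=np.eye(3)):
    a=np.linspace(0,2*np.pi,73);return np.asarray(c)+(np.c_[rad*np.cos(a),rad*np.sin(a),0*a])@R.T
def overlay(f,s,off,h,name,box=(240,230,160,220),sc=3.5):
    x,y,w,hh=box;im=cv2.resize(f["img"][y:y+hh,x:x+w],None,fx=sc,fy=sc,interpolation=cv2.INTER_CUBIC)
    R=s["eef_rot"];p=s["tool_pos"]
    for zb,rad,col in ((84,17.5,(255,255,0)),(0,25,(255,0,255)),(56,25,(0,255,0))):
        q=wproj(f,s,circ(p+R@[off[0],off[1],h-zb],rad,R));q=((q-[x,y]+.5)*sc-.5).astype(np.int32)
        cv2.polylines(im,[q.reshape(-1,1,2)],True,col,1)
    cv2.imwrite("pics/"+name,im[:,:,::-1])
E
python3 - <<'E'
from h import *
s=r.read_state();f=cams.grab_frame("wrist");overlay(f,s,(0,0),38,"o8.png");print(s["tool_pos"])
E
```

```text
[498.0774326  -91.36387459 193.55183549]
```

View pics/o8.png

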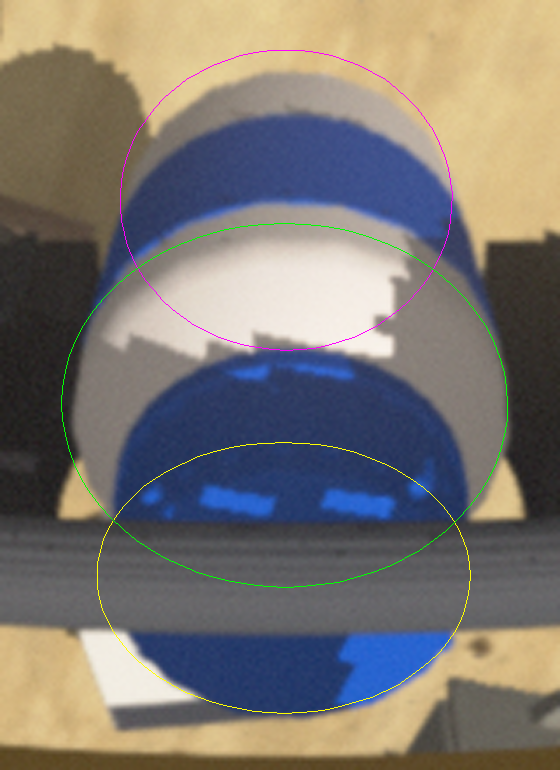

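```bash
python3 - <<'E'
from h import *
s=r.read_state();f=cams.grab_frame("wrist");R=s["eef_rot"];p=s["tool_pos"]
def m(off,h):
    c=lambda zb,rad:wproj(f,s,circ(p+R@[off[0],off[1],h-zb],rad,R))
    a,b,g=c(84,17.5),c(0,25),c(56,25)
    return [round(float(v),1) for v in (a[:,1].max(),b[:,1].min(),g[:,0].min(),g[:,0].max())]
print("obs 435.1 250 260.6 385.1")
for ox in (0,-1,-2,-3):
  for h in (36,38,40,42): print(ox,h,m((ox,0),h),m((ox,-1),h))
E
```

```text
obs 435.1 250 260.6 385.1
0 36 [437.4, 245.3, 256.5, 385.5] [437.4, 245.3, 254.0, 382.9]
0 38 [433.4, 244.0, 257.3, 384.7] [433.4, 244.0, 254.8, 382.2]
0 40 [429.4, 242.7, 258.1, 384.0] [429.4, 242.7, 255.6, 381.5]
0 42 [425.5, 241.5, 258.8, 383.3] [425.5, 241.5, 256.4, 380.8]
-1 36 [439.2, 247.2, 256.7, 385.2] [439.2, 247.2, 254.2, 382.7]
-1 38 [435.2, 245.9, 257.5, 384.5] [435.2, 245.9, 255.0, 382.0]
-1 40 [431.2, 244.6, 258.3, 383.8] [431.2, 244.6, 255.8, 381.3]
-1 42 [427.3, 243.4, 259.0, 383.1] [427.3, 243.4, 256.6, 380.6]
-2 36 [441.0, 249.1, 257.0, 385.0] [441.0, 249.1, 254.5, 382.5]
-2 38 [437.0, 247.8, 257.7, 384.3] [437.0, 247.8, 255.2, 381.8]
-2 40 [433.0, 246.5, 258.5, 383.6] [433.0, 246.5, 256.0, 381.1]
-2 42 [429.1, 245.2, 259.2, 382.9] [429.1, 245.2, 256.8, 380.4]
-3 36 [442.8, 251.0, 257.2, 384.8] [442.8, 251.0, 254.7, 382.3]
-3 38 [438.7, 249.6, 257.9, 384.1] [438.7, 249.6, 255.5, 381.6]
-3 40 [434.8, 248.3, 258.7, 383.4] [434.8, 248.3, 256.2, 380.9]
-3 42 [430.9, 247.1, 259.4, 382.7] [430.9, 247.1, 257.0, 380.3]
```

>>> play_rows([
  {"claw":-1,"travel":[-0.6,0.98,0],"twist":[0,0,0]},
  {"claw":-1,"travel":[-0.6,0.98,0],"twist":[0,0,0]},
  {"claw":-1,"travel":[-0.6,0.98,0],"twist":[0,0,0]},
  {"claw":-1,"travel":[-0.6,0.98,0],"twist":[0,0,0]},
  {"claw":-1,"travel":[-0.6,0.98,0],"twist":[0,0,0]},
])

```text
clock: 10.2
tool_pos: [437.5, 5.6, 192.7]
eef_rot: [[0.946, 0.323, -0.002], [0.323, -0.946, -0.0], [-0.002, -0.0, -1.0]]
force: [-0.0, 0.0, -2.4]
opening: 49.0
```

>>> play_rows([
  {"claw":-1,"travel":[-0.6,0.98,0],"twist":[0,0,0]},
  {"claw":-1,"travel":[-0.6,0.98,0],"twist":[0,0,0]},
  {"claw":-1,"travel":[-0.6,0.98,0],"twist":[0,0,0]},
  {"claw":-1,"travel":[-0.6,0.98,0],"twist":[0,0,0]},
  {"claw":-1,"travel":[0,0,0],"twist":[0,0,0]},
])

```text
clock: 10.7
tool_pos: [388.9, 84.8, 192.7]
eef_rot: [[0.946, 0.326, -0.002], [0.326, -0.946, -0.0], [-0.002, -0.001, -1.0]]
force: [0.5, -0.5, -2.2]
opening: 48.9
```

>>> play_rows([
  {"claw":-1,"travel":[0,0,0],"twist":[0,0,0]},
  {"claw":-1,"travel":[0,0,0],"twist":[0,0,0]},
])

```text
clock: 10.9
tool_pos: [390.8, 83.3, 193.5]
eef_rot: [[0.946, 0.323, -0.0], [0.323, -0.946, -0.001], [-0.0, 0.001, -1.0]]
force: [0.3, -0.6, -1.1]
opening: 49.2
```

```bash
python3 - <<'E'
from h import *
np.set_printoptions(precision=1,suppress=True)
s=r.read_state();f=cams.grab_frame("wrist");cv2.imwrite("pics/w9.png",f["img"][:,:,::-1]);print(s["tool_pos"],s["opening"],s["force"])
x,y,sc=200,60,3.5
im=cv2.resize(f["img"][y:y+170,x:x+220],None,fx=sc,fy=sc,interpolation=cv2.INTER_CUBIC)
for c,col in (((463.3,111.9,99),(255,255,0)),((465.8,117.2,99),(255,0,255))):
    q=((wproj(f,s,circ(c,35))-[x,y]+.5)*sc-.5).astype(np.int32);cv2.polylines(im,[q.reshape(-1,1,2)],True,col,1);print(c,wproj(f,s,[c]))
cv2.imwrite("pics/o9.png",im[:,:,::-1])
E
```

```text
[390.8  83.3 193.5] 49.23332112819529 [ 0.3 -0.6 -1.1]
(463.3, 111.9, 99) [[315.7 133.8]]
(465.8, 117.2, 99) [[308.9 127.3]]
```

View pics/w9.png

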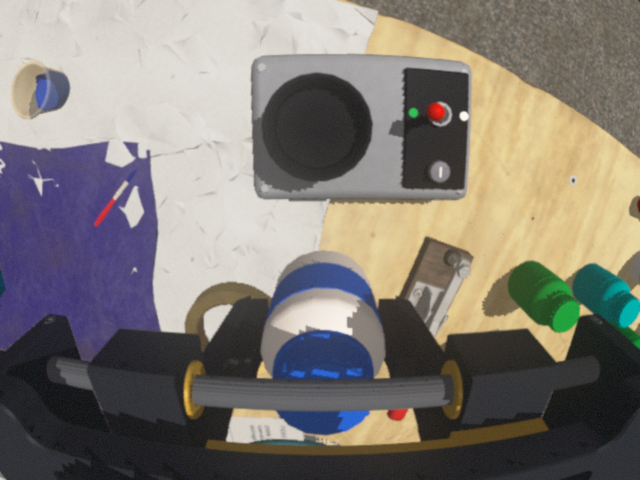

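View pics/o9.png

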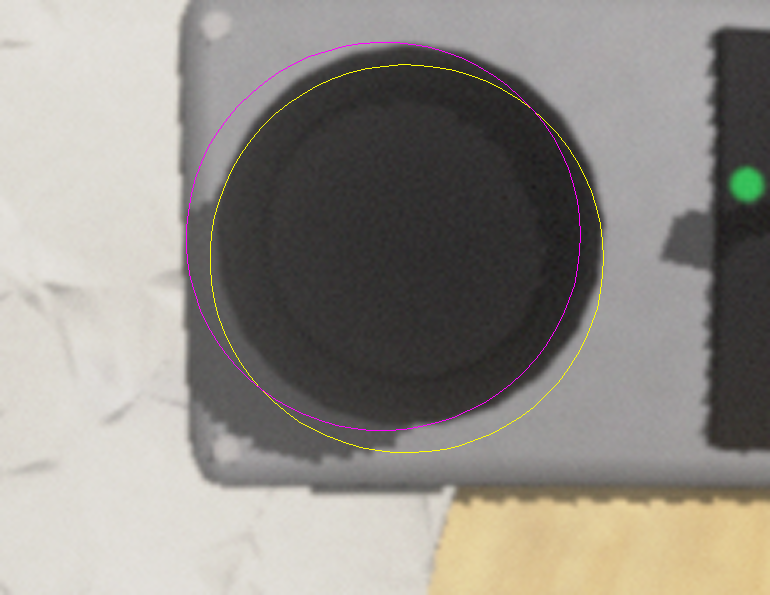

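```bash
python3 - <<'E'
from h import *
np.set_printoptions(precision=1,suppress=True)
s=r.read_state();f=cams.grab_frame("wrist")
c=watz(f,s,(316.8,127.1),99);c2=watz(f,s,(316.8,127.1),96);print(s["tool_pos"],c,c2,s["eef_rot"].T@(c-s["tool_pos"]))
E
```

```text
[390.9  83.3 193.5] [467.5 112.6  99. ] [467.5 112.6  96. ] [82.  -3.  94.5]
```

>>> play_rows([
  {"claw":-1,"travel":[0.98,0.37,0],"twist":[0,0,0]},
  {"claw":-1,"travel":[0.98,0.37,0],"twist":[0,0,0]},
  {"claw":-1,"travel":[0.98,0.37,-0.3],"twist":[0,0,0]},
  {"claw":-1,"travel":[0.98,0.37,-0.7],"twist":[0,0,0]},
  {"claw":-1,"travel":[0,0,-0.5],"twist":[0,0,0]},
])

```text
clock: 11.5
tool_pos: [471.3, 113.7, 163.4]
eef_rot: [[0.946, 0.323, 0.001], [0.323, -0.946, 0.0], [0.001, 0.0, -1.0]]
force: [-0.3, 0.3, -1.8]
opening: 49.1
```

>>> play_rows([
  {"claw":-1,"travel":[0,0,-0.4],"twist":[0,0,0]},
  {"claw":-1,"travel":[0,0,0],"twist":[0,0,0]},
  {"claw":-1,"travel":[0,0,0],"twist":[0,0,0]},
])

```text
clock: 11.8
tool_pos: [468.0, 113.3, 155.5]
eef_rot: [[0.946, 0.323, -0.001], [0.323, -0.946, -0.0], [-0.001, -0.0, -1.0]]
force: [0.5, -0.3, -1.8]
opening: 48.9
```

```bash
python3 - <<'E'
from h import *
np.set_printoptions(precision=1,suppress=True)
s=r.read_state();f=cams.grab_frame("side");print(s["tool_pos"],s["force"])
crop(f["img"],260,190,110,130,5,"s10.png")
f=cams.grab_frame("wrist");crop(f["img"],220,220,200,220,3,"w10.png")
E
```

```text
[468.  113.3 155.5] [ 0.5 -0.3 -1.8]
```

View pics/s10.png

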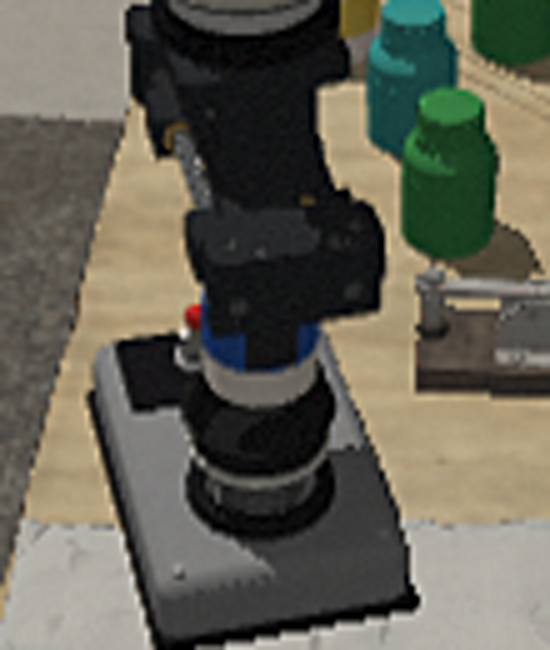

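View pics/w10.png

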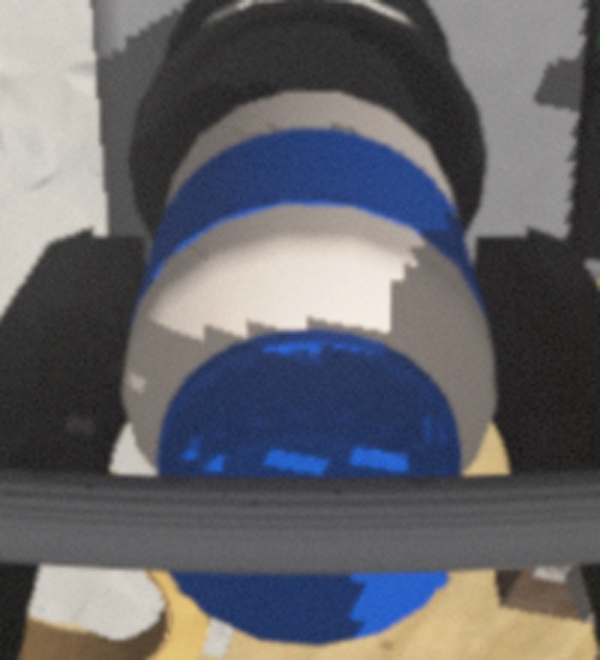

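>>> play_rows([
  {"claw":-1,"travel":[0.02,0,-0.5],"twist":[0,0,0]},
  {"claw":-1,"travel":[0,0,-0.5],"twist":[0,0,0]},
  {"claw":-1,"travel":[0,0,-0.4],"twist":[0,0,0]},
  {"claw":-1,"travel":[0,0,0],"twist":[0,0,0]},
], squeeze=45)

```text
clock: 12.3
tool_pos: [467.6, 113.5, 125.7]
eef_rot: [[0.946, 0.324, -0.004], [0.324, -0.946, -0.001], [-0.004, -0.001, -1.0]]
force: [0.5, 0.4, -1.9]
opening: 48.7
```

>>> play_rows([
  {"claw":-1,"travel":[0,0,-0.2],"twist":[0,0,0]},
  {"claw":-1,"travel":[0,0,-0.1],"twist":[0,0,0]},
  {"claw":-1,"travel":[0,0,0],"twist":[0,0,0]},
])

```text
clock: 12.6
tool_pos: [469.1, 113.8, 121.5]
eef_rot: [[0.946, 0.324, -0.0], [0.324, -0.946, -0.0], [-0.0, -0.0, -1.0]]
force: [0.1, -0.3, -1.2]
opening: 48.8
```

>>> play_rows([
  {"claw":-1,"travel":[0,0,-0.15],"twist":[0,0,0]},
  {"claw":-1,"travel":[0,0,0],"twist":[0,0,0]},
])

```text
clock: 12.8
tool_pos: [469.6, 113.9, 119.2]
eef_rot: [[0.946, 0.324, 0.001], [0.324, -0.946, 0.0], [0.001, 0.0, -1.0]]
force: [-1.5, 0.3, 3.7]
opening: 48.9
```

```bash
python3 - <<'E'
from h import *
np.set_printoptions(precision=1,suppress=True)
s=r.read_state();print(s["tool_pos"],s["force"],s["ft_torque"])
f=cams.grab_frame("side");crop(f["img"],260,190,110,130,5,"s11.png")
f=cams.grab_frame("wrist");crop(f["img"],220,220,200,220,3,"w11.png")
E
```

```text
[469.6 113.9 119.2] [-1.5  0.3  3.7] [-0.   0.3  0. ]
```

View pics/s11.png

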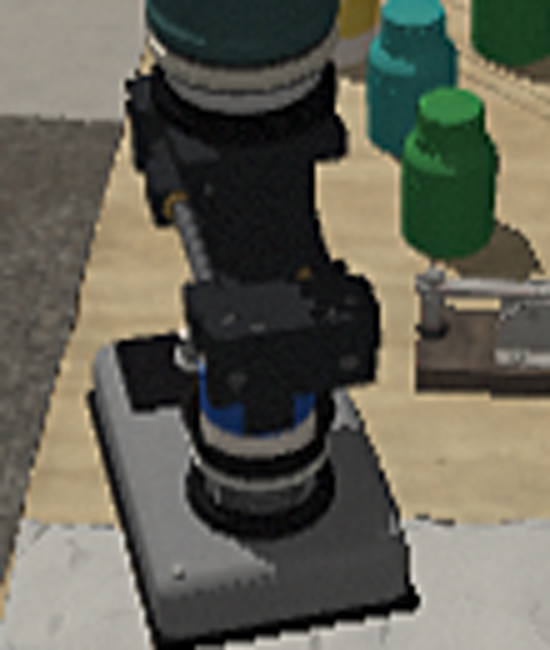

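View pics/w11.png

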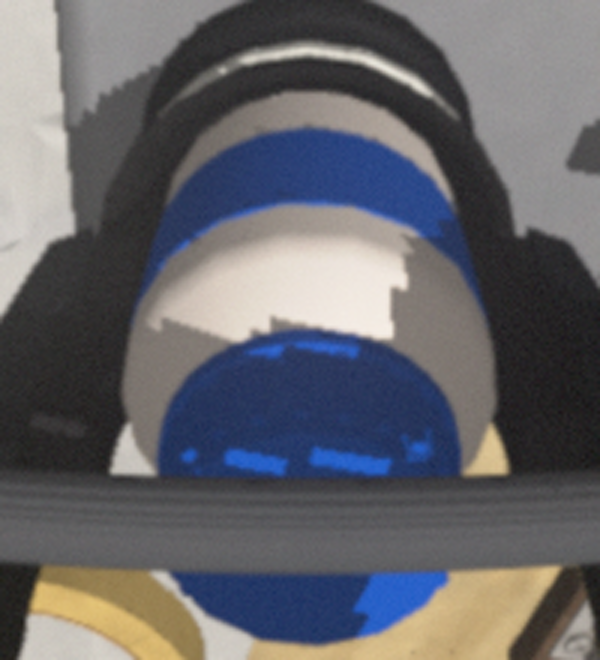

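Contact at TCP z≈119–121 matches the expected floor height of 121, with about 5 N and the bottle unslipped, so it is seated. Now I press it down.

>>> play_rows([
  {"claw":-1,"travel":[-0.04,0,-0.15],"twist":[0,0,0]},
  {"claw":-1,"travel":[0,0,-0.15],"twist":[0,0,0]},
  {"claw":-1,"travel":[0,0,-0.1],"twist":[0,0,0]},
  {"claw":-1,"travel":[0,0,0],"twist":[0,0,0]},
])

```text
clock: 13.3
tool_pos: [469.6, 113.9, 111.9]
eef_rot: [[0.946, 0.324, 0.003], [0.324, -0.946, 0.0], [0.003, 0.001, -1.0]]
force: [-1.4, -1.0, 9.0]
opening: 49.4
```

>>> play_rows([
  {"claw":-1,"travel":[0,0,-0.05],"twist":[0,0,0]},
  {"claw":-1,"travel":[0,0,-0.05],"twist":[0,0,0]},
  {"claw":-1,"travel":[0,0,0],"twist":[0,0,0]},
])

```text
clock: 13.6
tool_pos: [469.8, 113.9, 110.8]
eef_rot: [[0.946, 0.324, 0.003], [0.324, -0.946, 0.0], [0.003, 0.001, -1.0]]
force: [-2.6, -0.7, 12.6]
opening: 48.9
```

>>> play_rows([
  {"claw":-1,"travel":[0,0,-0.05],"twist":[0,0,0]},
  {"claw":-1,"travel":[0,0,0],"twist":[0,0,0]},
  {"claw":-1,"travel":[0,0,0],"twist":[0,0,0]},
])

```text
clock: 13.9
tool_pos: [469.9, 114.0, 110.7]
eef_rot: [[0.946, 0.324, 0.003], [0.324, -0.946, 0.0], [0.003, 0.001, -1.0]]
force: [-5.1, -2.5, 20.1]
opening: 48.7
```

```bash
python3 - <<'E'
from h import *
np.set_printoptions(precision=1,suppress=True)
s=r.read_state();print(s["tool_pos"],s["force"],s["ft_torque"],s["eef_rot"][2])
f=cams.grab_frame("side");crop(f["img"],260,190,110,130,5,"s12.png")
f=cams.grab_frame("wrist");crop(f["img"],220,220,200,220,3,"w12.png")
E
```

```text
[469.9 114.  110.7] [-5.1 -2.5 20.1] [-0.2  1.   0. ] [ 0.  0. -1.]
```

View pics/s12.png

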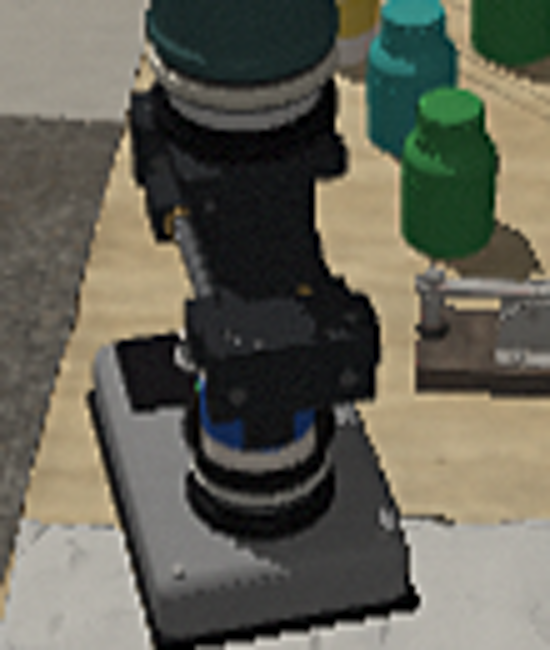

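View pics/w12.png

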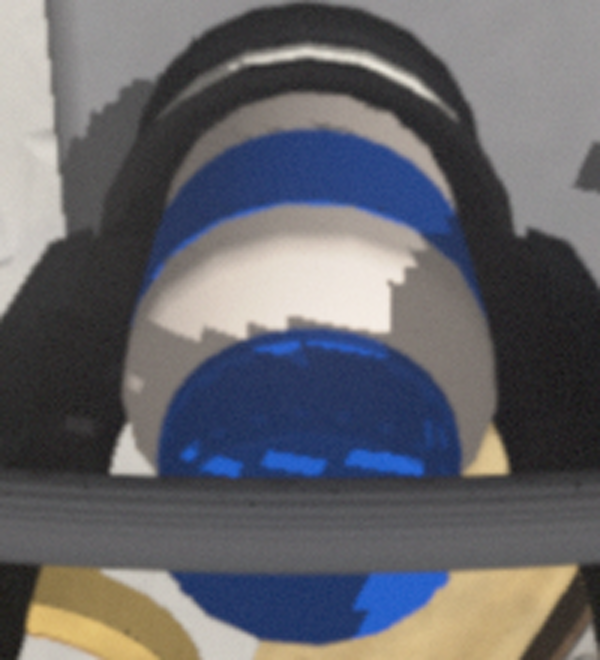

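>>> play_rows([
  {"claw":-1,"travel":[-0.08,-0.02,0],"twist":[0,0,0]},
  {"claw":-1,"travel":[0,0,0],"twist":[0,0,0]},
  {"claw":-1,"travel":[0,0,0],"twist":[0,0,0]},
])

```text
clock: 14.3
tool_pos: [469.6, 113.9, 110.8]
eef_rot: [[0.946, 0.324, 0.006], [0.324, -0.946, 0.001], [0.006, 0.001, -1.0]]
force: [-1.0, -0.5, 14.5]
opening: 48.6
```

>>> play_rows([
  {"claw":-1,"travel":[-0.01,0,-0.03],"twist":[0,0,0]},
  {"claw":-1,"travel":[0,0,0],"twist":[0,0,0]},
  {"claw":-1,"travel":[0,0,0],"twist":[0,0,0]},
  {"claw":-1,"travel":[0,0,0],"twist":[0,0,0]},
  {"claw":-1,"travel":[0,0,0],"twist":[0,0,0]},
])

```text
clock: 14.8
tool_pos: [469.7, 114.0, 110.7]
eef_rot: [[0.946, 0.324, 0.006], [0.324, -0.946, 0.001], [0.006, 0.001, -1.0]]
force: [-2.1, -0.4, 17.6]
opening: 48.9
```

>>> play_rows([
  {"claw":-1,"travel":[0,0,0],"twist":[0,0,0]},
  {"claw":-1,"travel":[0,0,0],"twist":[0,0,0]},
  {"claw":-1,"travel":[0,0,0],"twist":[0,0,0]},
  {"claw":-1,"travel":[0,0,0],"twist":[0,0,0]},
  {"claw":-1,"travel":[0,0,0],"twist":[0,0,0]},
])

```text
clock: 15.3
tool_pos: [469.7, 113.9, 110.7]
eef_rot: [[0.946, 0.324, 0.006], [0.324, -0.946, 0.001], [0.006, 0.001, -1.0]]
force: [-2.8, -0.4, 18.1]
opening: 49.3
```

>>> play_rows([
  {"claw":-1,"travel":[0,0,0],"twist":[0,0,0]},
  {"claw":-1,"travel":[0,0,0],"twist":[0,0,0]},
  {"claw":-1,"travel":[0,0,0],"twist":[0,0,0]},
  {"claw":-1,"travel":[0,0,0],"twist":[0,0,0]},
  {"claw":-1,"travel":[0,0,0],"twist":[0,0,0]},
])

```text
clock: 15.8
tool_pos: [469.7, 113.9, 110.8]
eef_rot: [[0.946, 0.324, 0.006], [0.324, -0.946, 0.001], [0.007, 0.001, -1.0]]
force: [-2.1, -1.7, 18.0]
opening: 48.7
```

>>> play_rows([
  {"claw":-1,"travel":[0,0,0],"twist":[0,0,0]},
  {"claw":-1,"travel":[0,0,0],"twist":[0,0,0]},
  {"claw":-1,"travel":[0,0,0],"twist":[0,0,0]},
  {"claw":-1,"travel":[0,0,0],"twist":[0,0,0]},
  {"claw":-1,"travel":[0,0,0],"twist":[0,0,0]},
])

```text
clock: 16.3
tool_pos: [469.7, 113.9, 110.7]
eef_rot: [[0.946, 0.324, 0.006], [0.324, -0.946, 0.001], [0.006, 0.001, -1.0]]
force: [-1.5, -1.4, 18.4]
opening: 48.7
```

>>> play_rows([
  {"claw":-1,"travel":[0,0,0],"twist":[0,0,0]},
  {"claw":-1,"travel":[0,0,0],"twist":[0,0,0]},
  {"claw":-1,"travel":[0,0,0],"twist":[0,0,0]},
  {"claw":-1,"travel":[0,0,0],"twist":[0,0,0]},
  {"claw":-1,"travel":[0,0,0],"twist":[0,0,0]},
])

```text
clock: 16.8
tool_pos: [469.7, 113.9, 110.7]
eef_rot: [[0.946, 0.324, 0.006], [0.324, -0.946, 0.001], [0.006, 0.001, -1.0]]
force: [-2.0, -0.4, 18.8]
opening: 48.8
```

>>> play_rows([
  {"claw":-1,"travel":[0,0,0],"twist":[0,0,0]},
  {"claw":-1,"travel":[0,0,0],"twist":[0,0,0]},
  {"claw":-1,"travel":[0,0,0],"twist":[0,0,0]},
  {"claw":-1,"travel":[0,0,0],"twist":[0,0,0]},
  {"claw":-1,"travel":[0,0,0],"twist":[0,0,0]},
])

```text
clock: 17.3
tool_pos: [469.7, 113.9, 110.7]
eef_rot: [[0.946, 0.324, 0.006], [0.324, -0.946, 0.001], [0.006, 0.001, -1.0]]
force: [-3.1, -0.7, 18.3]
opening: 49.0
```

```bash
python3 - <<'E'
from h import *
np.set_printoptions(precision=1,suppress=True)
s=r.read_state();f=cams.grab_frame("side");print(s["tool_pos"],s["force"])
im=f["img"];sc=5;x,y=260,190
c=cv2.resize(im[y:y+130,x:x+110],None,fx=sc,fy=sc,interpolation=cv2.INTER_CUBIC)
cv2.imwrite("pics/s13.png",c[:,:,::-1])
f=cams.grab_frame("wrist");cv2.imwrite("pics/w13.png",f["img"][:,:,::-1])
f=cams.grab_frame("top");cv2.imwrite("pics/t13.png",f["img"][:,:,::-1])
E
```

```text
[469.7 113.9 110.7] [-3.1 -0.7 18.3]
```

View pics/w13.png

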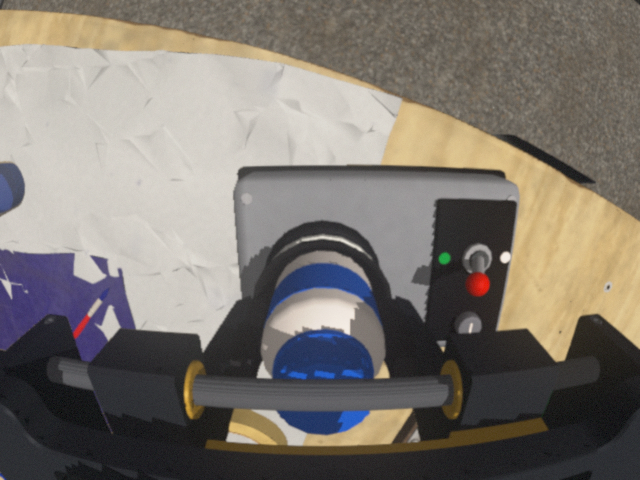

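View pics/s13.png

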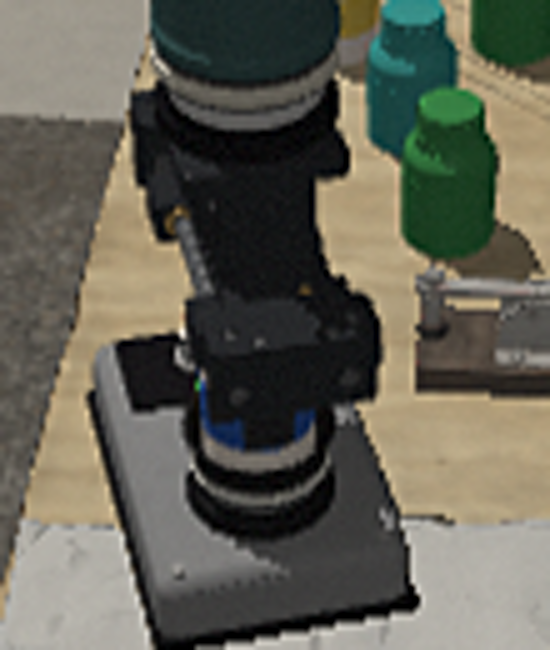

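View pics/t13.png

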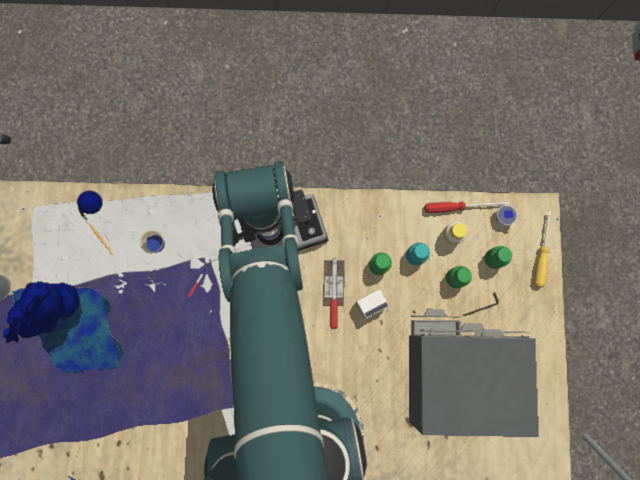

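```bash
python3 - <<'E'
from h import *
np.set_printoptions(precision=1,suppress=True)
s=r.read_state();f=cams.grab_frame("wrist")
p=np.array([508.5,33,56]);yv=np.array([-.326,.945,0])
print("bush top",wproj(f,s,[p+[0,0,2]]))
for a in (0,.4,.6,.8):print(a,wproj(f,s,[p+37*(np.sin(a-.4)*yv+np.cos(a-.4)*np.array([0,0,1]))]))
E
```

```text
bush top [[473.9 260. ]]
0 [[520.  281.2]]
0.4 [[498.7 284.4]]
0.6 [[485.4 284.3]]
0.8 [[471.3 283. ]]
```

```bash
python3 -c "
from plant import r,job
print(job.sign_off()); s=r.read_state(); print(s['clock'],s['tool_pos'],s['force'])"
```

```text
the job is handed in; nothing more can be done
None
the job is handed in; nothing more can be done
```

I switched the mixer on, stood the blue-capped bottle in the cradle and pressed it down to the stop. I held it there for about 3.5 s and handed in while still holding it; no verdict was reported.

**Last checks**
- **Toggle:** in the final wrist picture its tip fits an angle of about 0.75–0.8 rad, so it is on. I had pushed it until it met its stop, at 14.5 N.
- **Press:** the tool settled at z ≈ 110.7 mm, about 10 mm below the height where the bottle should meet the cradle floor. The upward force was a steady 18 N, above the spring's 13 N, so the cradle is at its stop.
- **Bottle:** the gripper opening stayed at about 49 mm and the tool's tilt at about 0.006 rad. I saw no slip in the pictures.
- **Yellow bottle and paint cup:** both look upright and in their starting places in the last top picture.

**What disagreed**
- The side and top cameras differed by about 4–6 mm on the positions, so I used the wrist camera for the final alignment.
- A sideways force of 2–3 N in x was still there at the end, so the bottle probably touches the cup wall lightly.
- I checked the bottle's centring and floor contact only from the wrist images and contact height, not directly.

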